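# Stand a power module on its foot and hold it over the light panel

### The job

On this electronics bench, stand the blue power module upright on its black contact foot on the bare bench and let go so that it stands by itself. Then take hold of it again, lift it, and finish still holding it in the air, steady, upright and level, foot down, about 12 cm above the middle of the round light panel, so that the contacts under the foot are lit. Do not let the module touch the panel, and leave the orange module and the other loose things on the bench where they are.

Things in the scene. Friction and masses are not known exactly. Their poses are not given: they have to be found in the camera images.
- module: blue power module: flat box 110 mm long (x), 60 wide (y), 22 thick (z), 0.15 to 0.31 kg, black foot at its -x end. Starts lying on its large face, top end (+x) within 35 degrees of the world's +x. Origin: centre of that large face. Upright: +x straight up, standing on the foot's 60 x 22 mm end face; let go within about 10 degrees of that, it settles upright
- module_foot (a point): centre of the end face of the black foot (brass contacts), 55 mm from the module's origin along its -x and 11 mm along z (mid-thickness). The foot is the last 14 mm of the length and heavy: the centre of mass lies about 39 mm from this point
- module_top (a point): centre of the module's other, plain end face, 55 mm from the origin along +x, 11 mm along z
- light: round LED light panel lying fixed on the bench: aluminium rim 130 mm in diameter, white glowing face, 14 mm high, with a small black socket 10 mm high at its far side reaching 83 mm from the middle. Origin: centre of its underside, on the bench
- light_top (a point): centre of the panel's white face, 14 mm above the bench
- spare: an orange module of the same shape, size and frame as the blue one, also lying flat; to be left alone
- board: loose green circuit board with parts on it, 90 x 70 mm, 13 mm high; to be left alone. Origin: centre of its underside
- screwdriver: loose screwdriver with a yellow handle, about 200 mm long, lying along its x; to be left alone
- reel: loose aluminium solder reel standing on its flange, 60 mm in diameter, 40 mm high; to be left alone. Origin: centre of its underside
- jar: loose small jar with a blue cap, 48 mm in diameter, 60 mm high; to be left alone. Origin: centre of its underside
- meter: loose yellow hand multimeter lying flat, 150 (x) x 75 (y) mm, 42 mm high; to be left alone. Origin: centre of its underside
Not all that is in view belongs to the job. There is more than one size of the module; the one meant has the size given above. Several things look just like the light: the one meant starts farthest to the robot's right.

How it is judged:
By the outcome, as a careful person would: the job done as asked, in the order asked, and still so for the second after the job is handed in, while the arm keeps its last pose, push and grip.
It also fails if it takes over 58 s, if anything falls off the work surface, if the arm or the gripper's body presses on something with over 40 N, if the wrist force passes 120 N, or if a joint passes its speed limit or range.

### The arm

A 6-joint arm with a two-finger parallel gripper is mounted at the origin on the work surface. World frame = base frame: x ahead of the robot, y to its left, z up, the work surface at z = 0. Lengths are in m, angles in rad, forces in N, time in s.
With the tool pointing down it reaches from about 0.35 to 0.975 m from the base axis. Payload 4.9 kg.
Tool frame: the origin (TCP) lies on the centre line of the jaws, within the pads' length; the fingertips stand 19 mm ahead of it and the grasp point (between the pads) is the TCP; z points along the fingers, y is the line along which they close (so a half turn about z gives the same grasp; the last joint's range is limited). The gripper opens to 85 mm and grips with 20 to 120 N. Pads are 22 mm wide; open, the fingers measure 114 mm over their backs; the gripper's body (76 mm by 85 mm) begins 54 mm behind the grasp point. The pads swing forward as they close: fully open they stand 13 mm farther back than shut.
Start: joints at [1.108, 0.053, 1.613, -0, 1.476, -0.119], TCP at [0.211, 0.588, 0.25] pointing down, gripper open.
Joint ranges: [-3.01, 3.01], [-1.01, 2.22], [0.06, 2.58], [-1.02, 4.17], [0.09, 2.62], [-3.14, 3.14]. Speed limits (rad/s): [2.57, 2.57, 3.14, 3.14, 3.14, 3.14].

### API

Orientations are given as a unit quaternion [w, x, y, z].
In Python, from plant import state, grab_frame, ticket, spotter gives the robot as it stands.
- The arm moves only by the tool apply_moves, never from a script. Its argument "series" is a list of rows, each an object of numbers: "jaw": the closure, from 0 (fully open) to 1 (shut); "dx", "dy", "dz": the shift along the tool's x, y, z in mm; "turn": the turn about the tool's z in rad. A call has 1 to 5 rows; each row is the pose to reach, as a shift and turn from the pose commanded when the call began, along the tool's axes at that moment; what a row does not reach only later rows make up. A row lasts 1/12 s, in which the tool goes at most 41.7 mm and 7.16 degrees, less where a joint would pass 70% of its speed; a pose out of reach is approached as far as the arm can. A call with a gripper value outside its range is refused whole. The fingers move at their own pace and stop on an object; the grip force is fixed at half the most. Time passes only in rows, so rows that repeat a pose let the fingers close. It gives the time, the measured TCP pose, the force, the opening and the grip force at its end, in the units of the state.
- state(): the state, without advancing time (a new reading comes with each control period).
- grab_frame(name): name is "side" or "top" or "wrist"; returns a dict with "pixels" (400x640x3 uint8, red, green, blue), "mtx" (3x3 intrinsics, pixels), "camera_from_world" (4x4, takes a point from world to camera coordinates). Camera axes: x right, y down, z forward; pixel columns grow to the right and rows downward; lengths in m; the calibration is good to about 2 mm. A picture is of the moment at which its call begins. There is no depth.
- ticket.job_done(): hands the job in; it is judged then, once.
Trained networks look in a picture, given as the dict that the camera call returned (one of the last four; its "shot" number tells which), for a name from the list of things; names that differ only in an ending like _2 or _b are one class to them, and where a whole thing is asked for, a point or a joint stands for the part that bears it (a point fixed in the world has none). Each returns a list of dicts, best first, with "conf" (0 to 1); they miss things now and then, are a little off and sometimes report something else, mostly with a low value. They report only what shows in the picture. A call takes as long as a camera call. They do not tell look-alikes from the thing itself.
- spotter.outline_of(picture, target): "region" (400x640 bool, what is visible of it) and "extent" ([left, top, right, bottom] in pixels, round what is visible of it).
The state is a dict: "time": time; "joint_pos": joint angles; "joint_vel": joint speeds; "joint_efforts": joint torques, N m; "tool_pos": TCP position; "tool_rot": TCP orientation; "contact_force": force on the tool from outside, world axes, zero at the start; "ft_torque": the same for the moment, N m; "gripper_width": opening from 0.0 (shut) to 1.0 (fully open); "grasp_force": force on a finger pad.
Only numpy, scipy, OpenCV 4.12 (cv2) and the standard library are available. Lean on these libraries where they do the work, as an engineer would, in place of code of your own. Each camera call takes 0.05 s, during which the arm holds its last target. There are 200 camera calls.

## Working session

There is one attempt and no reset: what is moved stays moved. The work goes in short steps, Python scripts to look and compute and a tool call to move; the robot and the scene stay as the last step left them, time stands still between calls to the robot, and variables do not carry over. Pictures are saved under pics/ and viewed, at most 10 in all, crops included, and the job is handed in when it is done.

Besides the shell and the picture viewer there is one more tool, called after "Request:" by a JSON object that holds its "api" and its "payload", one argument or row to a line. apply_moves: Moves the arm, as the interface text tells. Its arguments: {"type":"object","properties":{"series":{"type":"array","items":{"type":"object","properties":{"jaw":{"type":"number"},"dx":{"type":"number"},"dy":{"type":"number"},"dz":{"type":"number"},"turn":{"type":"number"}}}}},"required":["series"]}

```bash
ls; mkdir -p pics; cat > h.py <<'E'
import numpy as np, cv2
from plant import state, grab_frame, ticket, spotter
def save(f,name,crop=None):
    p=f["pixels"][:,:,::-1]
    cv2.imwrite("pics/"+name,p)
def ray(f,u,v,z):
    "world point on plane z seen at pixel"
    T=np.array(f["camera_from_world"]);R,t=T[:3,:3],T[:3,3]
    d=R.T@np.linalg.solve(np.array(f["mtx"]),[u,v,1]);c=-R.T@t
    return c+d*(z-c[2])/d[2]
def proj(f,P):
    T=np.array(f["camera_from_world"]);q=np.array(f["mtx"])@(T[:3,:3]@np.array(P)+T[:3,3]);return q[:2]/q[2]
E
python3 - <<'E'
from h import *
s=state();print({k:np.round(v,3).tolist() for k,v in s.items()})
t=grab_frame("top");w=grab_frame("side");
save(t,"top.png");save(w,"side.png")
cv2.imwrite("pics/both.png",cv2.resize(np.vstack([t["pixels"],w["pixels"]])[:,:,::-1],(480,600),interpolation=cv2.INTER_AREA))
for n in ["module","light","spare","board","reel","jar","meter","screwdriver"]:
    for o in spotter.outline_of(t,n):
        r=o["region"]; c=cv2.minAreaRect(np.argwhere(r)[:,::-1].astype(np.float32))
        b=cv2.boxPoints(c)
        print(n,round(o["conf"],2),np.round(o["extent"]).tolist(),np.round([ray(t,*q,0.014)[:2] for q in b],3).tolist())
E
```

```text
pics
{'time': 0.0, 'joint_pos': [1.108, 0.053, 1.614, -0.0, 1.476, -0.119], 'joint_vel': [-0.001, 0.0, -0.002, 0.0, -0.001, 0.003], 'joint_efforts': [0.001, -39.367, -37.018, 0.0, 0.007, 0.0], 'tool_pos': [0.21, 0.588, 0.249], 'tool_rot': [-0.0, 0.171, 0.985, -0.001], 'contact_force': [0.188, 0.727, 0.422], 'ft_torque': [0.003, -0.02, 0.023], 'grasp_force': 0.0, 'gripper_width': 0.997}
module 0.85 [292.0, 196.0, 314.0, 223.0] [[0.482, 0.071], [0.556, 0.044], [0.54, 0.004], [0.467, 0.032]]
module 0.62 [361.0, 186.0, 386.0, 223.0] [[0.571, -0.149], [0.585, -0.21], [0.477, -0.232], [0.462, -0.172]]
light 0.95 [255.0, 241.0, 297.0, 287.0] [[0.329, 0.205], [0.415, 0.108], [0.32, 0.024], [0.236, 0.12]]
light 0.7 [310.0, 128.0, 350.0, 170.0] [[0.694, 0.029], [0.789, -0.057], [0.697, -0.15], [0.603, -0.063]]
spare 0.67 [361.0, 186.0, 384.0, 224.0] [[0.575, -0.147], [0.589, -0.21], [0.477, -0.233], [0.462, -0.171]]
board 0.67 [233.0, 129.0, 257.0, 159.0] [[0.69, 0.269], [0.781, 0.261], [0.771, 0.184], [0.68, 0.193]]
reel 0.53 [428.0, 190.0, 452.0, 215.0] [[0.523, -0.359], [0.57, -0.408], [0.528, -0.446], [0.482, -0.397]]
jar 0.57 [370.0, 124.0, 384.0, 144.0] [[0.783, -0.19], [0.782, -0.236], [0.72, -0.234], [0.721, -0.188]]
meter 0.79 [417.0, 242.0, 450.0, 294.0] [[0.382, -0.319], [0.397, -0.401], [0.24, -0.423], [0.226, -0.342]]
meter 0.72 [427.0, 192.0, 449.0, 214.0] [[0.557, -0.372], [0.556, -0.436], [0.497, -0.433], [0.498, -0.369]]
screwdriver 0.72 [188.0, 229.0, 207.0, 259.0] [[0.438, 0.404], [0.447, 0.38], [0.351, 0.341], [0.343, 0.365]]
```

```bash
python3 - <<'E'
import cv2
t=cv2.imread("pics/top.png")[100:310,170:480]
cv2.imwrite("pics/tc.png",cv2.resize(t,None,fx=2.58,fy=2.58,interpolation=cv2.INTER_CUBIC))
E
```

```text
(no output)
```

View pics/tc.png

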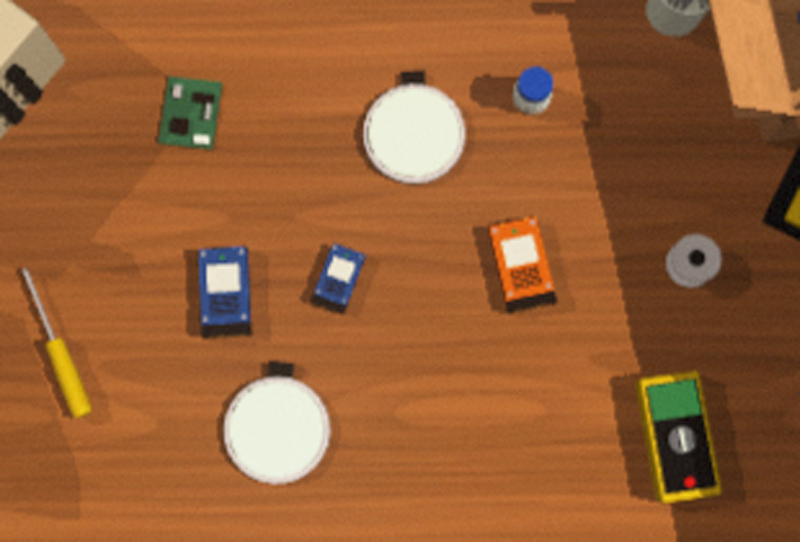

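View pics/side.png

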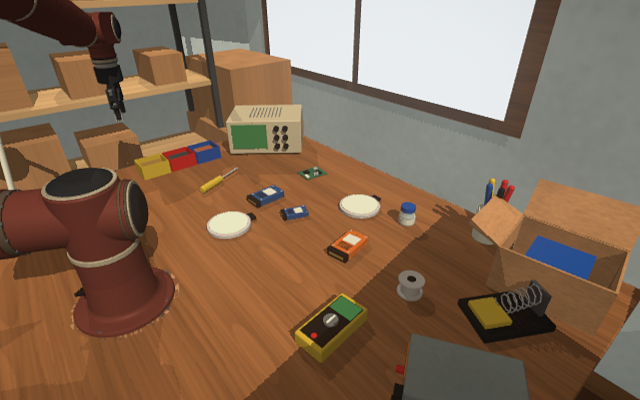

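The target is the larger blue module, near crop (225,290), with its foot toward the robot. The smaller one at (338,278) is a decoy. The rightmost light is the far one, at crop (414,133). The tool can't tilt, so I'll pivot the module in the pads.

```bash
python3 - <<'E'
from h import *
t=grab_frame("top")
C=lambda u,v:(170+(u+.5)/2.58-.5,100+(v+.5)/2.58-.5)
P=np.array([ray(t,*C(*q),.022)[:2] for q in [(200,248),(246,246),(250,332),(202,336)]])
print(P.round(3),P.mean(0).round(3)); a=(P[0]+P[1]-P[2]-P[3]);print("yaw",np.degrees(np.arctan2(a[1],a[0])),np.linalg.norm(a)/2)
print("light",ray(t,*C(414,133),.014))
s=state();R=cv2.Rodrigues(np.zeros(3))[0]
from scipy.spatial.transform import Rotation as Ro
q=s["tool_rot"];R=Ro.from_quat([q[1],q[2],q[3],q[0]]).as_matrix();print(R.round(3))
tgt=np.r_[P.mean(0)-[0.03,0],.25];print("shift mm",R.T@(tgt-s["tool_pos"])*1000)
E
```

```text
[[0.553 0.209]
 [0.554 0.152]
 [0.446 0.146]
 [0.442 0.205]] [0.499 0.178]
yaw 2.4767838588915794 0.10935184009398893
light [ 0.698646   -0.06037284  0.014     ]
[[-0.941  0.337  0.   ]
 [ 0.337  0.941  0.   ]
 [-0.     0.    -1.   ]]
shift mm [-3.81242302e+02 -2.99326293e+02  3.02656825e-01]
```

Request:
{"api": "apply_moves", "payload": {
  "series": [
    {"dx":-32,"dy":-25,"dz":0},
    {"dx":-64,"dy":-50},
    {"dx":-96,"dy":-75},
    {"dx":-128,"dy":-100},
    {"dx":-160,"dy":-125}
  ]
}}

```text
invalid input at $.series[0]: expected keys jaw, dx, dy, dz, turn
```

Request:
{"api": "apply_moves", "payload": {
  "series": [
    {"dx":-32,"dy":-25,"dz":0},
    {"dx":-64,"dy":-50},
    {"dx":-96,"dy":-75},
    {"dx":-128,"dy":-100},
    {"dx":-160,"dy":-125}
  ]
}}

```text
invalid input at $.series[0]: expected keys jaw, dx, dy, dz, turn
```

Request:
{"api": "apply_moves", "payload": {
  "series": [
    {"dx":-32,"dy":-25,"turn":-0.08},
    {"dx":-61,"dy":-49,"turn":-0.18},
    {"dx":-61,"dy":-49,"turn":-0.28},
    {"dx":-61,"dy":-49,"turn":-0.387},
    {"dx":-61,"dy":-49,"turn":-0.387}
  ]
}}

```text
invalid input at $.series[0]: expected keys jaw, dx, dy, dz, turn
```

```bash
python3 - <<'E'
from h import *
w=grab_frame("wrist");save(w,"w1.png");t=grab_frame("top")
s=state();print(s["time"],s["tool_pos"],s["tool_rot"])
for n in ["module"]:
  for f in (w,t):
    for o in spotter.outline_of(f,n):
        b=cv2.boxPoints(cv2.minAreaRect(np.argwhere(o["region"])[:,::-1].astype(np.float32)))
        print(n,round(o["conf"],2),b.round().tolist(),np.round([ray(f,*q,0.022)[:2] for q in b],3).tolist())
for n in ["light"]:
    for o in spotter.outline_of(t,n): print(o["conf"],o["extent"])
E
```

```text
0.65 [0.21066233 0.5884435  0.25035722] [2.39894400e-06 1.71057741e-01 9.85261004e-01 5.91707342e-05]
module 0.79 [[246.0, 196.0], [266.0, 196.0], [266.0, 230.0], [246.0, 230.0]] [[0.552, 0.213], [0.551, 0.149], [0.441, 0.148], [0.442, 0.212]]
module 0.57 [[290.0, 217.0], [298.0, 194.0], [312.0, 198.0], [303.0, 222.0]] [[0.481, 0.072], [0.557, 0.045], [0.541, 0.002], [0.465, 0.029]]
0.73 [257.2, 240.5, 298.1, 284.8]
0.58 [308.1, 124.3, 350.8, 172.4]
```

View pics/w1.png

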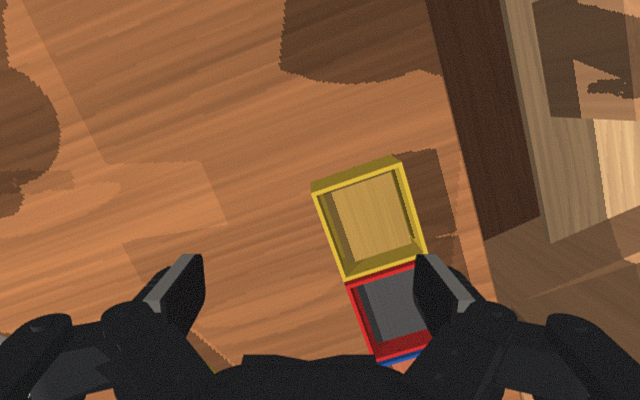

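The moves were refused because every key is required. The picture only shows the bins under the start pose.

Request:
{"api": "apply_moves", "payload": {
  "series": [
    {"dx":-32,"dy":-25,"dz":0,"turn":0,"jaw":0},
    {"dx":-64,"dy":-50,"dz":0,"turn":0,"jaw":0},
    {"dx":-96,"dy":-75,"dz":0,"turn":0,"jaw":0},
    {"dx":-128,"dy":-100,"dz":0,"turn":0,"jaw":0},
    {"dx":-160,"dy":-125,"dz":0,"turn":0,"jaw":0}
  ]
}}

```text
time: 1.22
tool_pos: [0.3197, 0.4152, 0.2504]
tool_rot: [0.0, 0.171, 0.985, 0.0]
contact_force: [1.0, 0.7, 0.0]
gripper_width: 1.001
grasp_force: 0.0
```

Request:
{"api": "apply_moves", "payload": {
  "series": [
    {"dx":-32,"dy":-25,"dz":0,"turn":0,"jaw":0},
    {"dx":-64,"dy":-50,"dz":0,"turn":0,"jaw":0},
    {"dx":-96,"dy":-75,"dz":0,"turn":0,"jaw":0},
    {"dx":-128,"dy":-100,"dz":0,"turn":0,"jaw":0},
    {"dx":-160,"dy":-125,"dz":0,"turn":0,"jaw":0}
  ]
}}

```text
time: 1.63
tool_pos: [0.4283, 0.2434, 0.2507]
tool_rot: [0.0, 0.171, 0.985, 0.0]
contact_force: [0.7, 1.0, 0.6]
gripper_width: 0.999
grasp_force: 0.0
```

Request:
{"api": "apply_moves", "payload": {
  "series": [
    {"dx":-32,"dy":-25,"dz":0,"turn":-0.1,"jaw":0},
    {"dx":-61,"dy":-49,"dz":0,"turn":-0.2,"jaw":0},
    {"dx":-61,"dy":-49,"dz":0,"turn":-0.3,"jaw":0},
    {"dx":-61,"dy":-49,"dz":0,"turn":-0.387,"jaw":0},
    {"dx":-61,"dy":-49,"dz":0,"turn":-0.387,"jaw":0}
  ]
}}

```text
time: 2.05
tool_pos: [0.469, 0.1776, 0.2504]
tool_rot: [0.0, -0.021, 1.0, 0.0]
contact_force: [-0.5, -0.6, -0.6]
gripper_width: 1.003
grasp_force: 0.0
```

```bash
python3 - <<'E'
from h import *
w=grab_frame("wrist");save(w,"w2.png")
s=state();print(s["time"],s["tool_pos"],s["tool_rot"])
for n in ["module"]:
  for f in (w,):
    for o in spotter.outline_of(f,n):
        b=cv2.boxPoints(cv2.minAreaRect(np.argwhere(o["region"])[:,::-1].astype(np.float32)))
        print(n,round(o["conf"],2),b.round().tolist(),np.round([ray(f,*q,0.022)[:2] for q in b],3).tolist())
E
```

```text
2.1 [0.46873668 0.17810829 0.25037176] [ 4.55149542e-05 -2.02591404e-02  9.99794761e-01  2.68488767e-05]
module 0.8 [[281.0, 247.0], [281.0, 144.0], [339.0, 144.0], [339.0, 247.0]] [[0.552, 0.151], [0.441, 0.148], [0.439, 0.206], [0.549, 0.213]]
module 0.6 [[145.0, 230.0], [170.0, 160.0], [212.0, 174.0], [188.0, 245.0]] [[0.539, 0.005], [0.462, 0.036], [0.475, 0.078], [0.554, 0.05]]
```

View pics/w2.png

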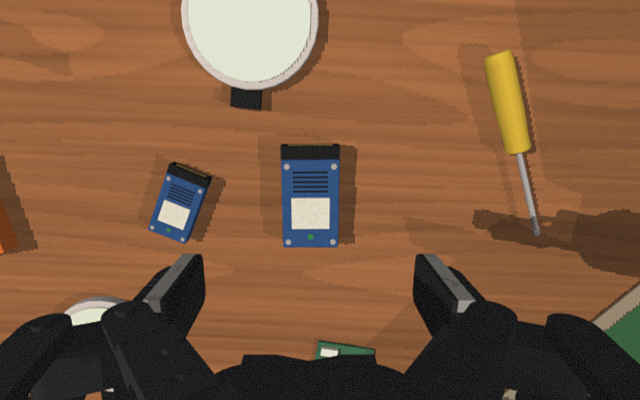

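The wrist view shows the module at columns 281–339 and rows 144–247, aligned with the tool. The foot is at the top, toward the robot. I'll go down on the top end, 46 mm from the centre.

Request:
{"api": "apply_moves", "payload": {
  "series": [
    {"dx":-30,"dy":0,"dz":20,"turn":0,"jaw":0},
    {"dx":-60,"dy":1,"dz":45,"turn":0,"jaw":0},
    {"dx":-72,"dy":1,"dz":80,"turn":0,"jaw":0},
    {"dx":-72,"dy":1,"dz":120,"turn":0,"jaw":0},
    {"dx":-72,"dy":1,"dz":160,"turn":0,"jaw":0}
  ]
}}

```text
time: 2.57
tool_pos: [0.5415, 0.1834, 0.0896]
tool_rot: [0.001, -0.021, 1.0, 0.0]
contact_force: [1.0, -0.4, -0.4]
gripper_width: 1.002
grasp_force: 0.0
```

Request:
{"api": "apply_moves", "payload": {
  "series": [
    {"dx":0,"dy":0,"dz":30,"turn":0,"jaw":0},
    {"dx":0,"dy":0,"dz":55,"turn":0,"jaw":0},
    {"dx":0,"dy":0,"dz":68,"turn":0,"jaw":0},
    {"dx":0,"dy":0,"dz":73,"turn":0,"jaw":0.1},
    {"dx":0,"dy":0,"dz":73,"turn":0,"jaw":0.2}
  ]
}}

```text
time: 2.98
tool_pos: [0.5399, 0.1829, 0.0166]
tool_rot: [-0.001, -0.022, 1.0, -0.0]
contact_force: [0.4, 0.1, 0.6]
gripper_width: 0.804
grasp_force: 0.0
```

Request:
{"api": "apply_moves", "payload": {
  "series": [
    {"dx":0,"dy":0,"dz":0,"turn":0,"jaw":0.5},
    {"dx":0,"dy":0,"dz":0,"turn":0,"jaw":0.5},
    {"dx":0,"dy":0,"dz":0,"turn":0,"jaw":0.5},
    {"dx":0,"dy":0,"dz":0,"turn":0,"jaw":0.5},
    {"dx":0,"dy":0,"dz":0,"turn":0,"jaw":0.5}
  ]
}}

```text
time: 3.4
tool_pos: [0.542, 0.183, 0.0192]
tool_rot: [0.002, -0.022, 1.0, 0.0]
contact_force: [1.5, 0.8, 3.4]
gripper_width: 0.686
grasp_force: 66.3
```

Request:
{"api": "apply_moves", "payload": {
  "series": [
    {"dx":1,"dy":0,"dz":-8,"turn":0,"jaw":0.5},
    {"dx":3,"dy":0,"dz":-16,"turn":0,"jaw":0.5},
    {"dx":6,"dy":0,"dz":-24,"turn":0,"jaw":0.5},
    {"dx":10,"dy":0,"dz":-33,"turn":0,"jaw":0.5},
    {"dx":10,"dy":0,"dz":-33,"turn":0,"jaw":0.5}
  ]
}}

```text
time: 3.82
tool_pos: [0.5308, 0.1824, 0.0525]
tool_rot: [0.001, -0.022, 1.0, 0.0]
contact_force: [0.7, 0.1, -2.8]
gripper_width: 0.69
grasp_force: 65.6
```

```bash
cat >> h.py <<'E'
def look(name,box=None):
    w=grab_frame("wrist");s=grab_frame("side");t=grab_frame("top")
    st=state();print(st["time"],st["tool_pos"].round(4) if hasattr(st["tool_pos"],"round") else st["tool_pos"],st["contact_force"])
    u,v=proj(s,st["tool_pos"]).astype(int)
    c=s["pixels"][max(v-40,0):v+60,max(u-80,0):u+80]
    cv2.imwrite("pics/"+name,np.vstack([cv2.resize(c,(480,300),interpolation=cv2.INTER_CUBIC),cv2.resize(w["pixels"],(480,300))])[:,:,::-1])
    return w,s,t
E
python3 -c "
from h import *
look('l1.png')"
```

```text
3.9667 [0.5303 0.1821 0.0504] [-0.36897991 -0.46438249 -2.1533606 ]
```

View pics/l1.png

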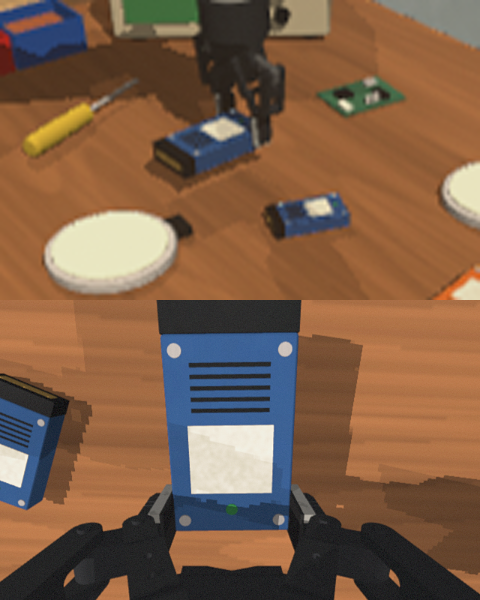

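```bash
cat >> h.py <<'E'
from scipy.spatial.transform import Rotation as Ro
def quad(f):
    "corners of the blue part nearest the jaws"
    h=cv2.cvtColor(f["pixels"],cv2.COLOR_RGB2HSV)
    m=cv2.inRange(h,(100,110,40),(125,255,255));m=cv2.morphologyEx(m,cv2.MORPH_CLOSE,np.ones((15,15)))
    n,l,st,c=cv2.connectedComponentsWithStats(m);k=1+np.argmax(st[1:,4])
    hull=cv2.convexHull(np.argwhere(l==k)[:,::-1].astype(np.int32))
    q=cv2.approxPolyN(hull,4).reshape(4,2) if hasattr(cv2,"approxPolyN") else cv2.boxPoints(cv2.minAreaRect(hull))
    q=q[np.argsort(q[:,1])];a=q[:2][np.argsort(q[:2,0])];b=q[2:][np.argsort(q[2:,0])]
    return np.vstack([a,b]).astype(float)  # upper L,R (foot side), lower L,R (top end)
def pose(f,q):
    # wrist image: left = world -y = module -y
    M=np.array([[-41,-30,22],[-41,30,22],[55,-30,22],[55,30,22]],float)/1000
    ok,rv,tv,er=cv2.solvePnPGeneric(M,q,np.array(f["mtx"]),None,flags=cv2.SOLVEPNP_IPPE)
    for r,t,e in zip(rv,tv,er):
        T=np.array(f["camera_from_world"]);R=T[:3,:3].T@cv2.Rodrigues(r)[0];o=T[:3,:3].T@(t.ravel()-T[:3,3])
        print("x-axis",R[:,0].round(3),"pitch",np.degrees(np.arcsin(R[2,0])).round(1),"foot",(o+R@[-.055,0,.011]).round(4),"top",(o+R@[.055,0,.011]).round(4),"err",e)
E
python3 -c "
from h import *
w=grab_frame('wrist');q=quad(w);print(q.tolist());pose(w,q)
pose(w,np.array([[213,44],[400,44],[235,304],[389,304.]]))
s=state();print(s['tool_pos'],s['contact_force'])"
```

```text
[[213.0, 45.0], [398.0, 42.0], [233.0, 307.0], [385.0, 305.0]]
x-axis [-0.035  0.975 -0.22 ] pitch -12.7 foot [0.4878 0.1233 0.0752] top [0.4839 0.2306 0.051 ] err [157.23904426]
x-axis [-0.11   0.984  0.143] pitch 8.2 foot [0.4779 0.1259 0.0511] top [0.4658 0.2341 0.0669] err [163.75022766]
x-axis [-0.054  0.972 -0.227] pitch -13.1 foot [0.4916 0.122  0.0776] top [0.4857 0.229  0.0526] err [157.98604364]
x-axis [-0.127  0.981  0.149] pitch 8.5 foot [0.4756 0.1285 0.0512] top [0.4616 0.2364 0.0676] err [166.18168663]
[0.53014563 0.18208262 0.05005309] [-0.01818906  0.43745273 -2.7836979 ]
```

```bash
sed -i 's/flags=cv2.SOLVEPNP_IPPE)/flags=cv2.SOLVEPNP_IPPE)\n    global DBG;DBG=(ok,rv,tv,er)/; s/-41,-30,22\],\[-41,30,22\],\[55,-30,22\],\[55,30,22\]/-41,-30,0],[-41,30,0],[55,-30,0],[55,30,0]/; s/o=T\[:3,:3\].T@(t.ravel()-T\[:3,3\])/o=T[:3,:3].T@(t.ravel()-T[:3,3])-R[:,2]*.022/' h.py
python3 -c "
from h import *
w=grab_frame('wrist');q=quad(w);print(w['mtx'],w['camera_from_world']);pose(w,np.ascontiguousarray(q))
s=state();print(s['tool_pos'],s['contact_force'])"
```

```text
[[349.27248694   0.         308.62466588]
 [  0.         349.27248694 200.13664373]
 [  0.           0.           1.        ]] [[-4.30054698e-02  9.99074803e-01  2.58268945e-04 -1.58493389e-01]
 [ 9.63752170e-01  4.14168630e-02  2.63564790e-01 -4.99484411e-01]
 [ 2.63310244e-01  1.15836349e-02 -9.64641661e-01  4.36375246e-02]
 [ 0.00000000e+00  0.00000000e+00  0.00000000e+00  1.00000000e+00]]
x-axis [ 0.998  0.055 -0.002] pitch -0.1 foot [0.4301 0.1759 0.0406] top [0.5399 0.182  0.0404] err [0.35364908]
x-axis [0.893 0.052 0.447] pitch 26.6 foot [0.433  0.1759 0.0145] top [0.5312 0.1817 0.0636] err [10.54384851]
[0.5300786  0.18206231 0.04982574] [-0.32130137 -0.10118538 -3.22274968]
```

The module stayed level in the grip, because pad torsion holds it. I'll ease the jaw opening to see whether the force drops and the foot droops.

Request:
{"api": "apply_moves", "payload": {
  "series": [
    {"dx":0,"dy":0,"dz":10,"turn":0,"jaw":0.33},
    {"dx":0,"dy":0,"dz":10,"turn":0,"jaw":0.32},
    {"dx":0,"dy":0,"dz":10,"turn":0,"jaw":0.315}
  ]
}}

```text
time: 4.32
tool_pos: [0.5293, 0.1819, 0.0386]
tool_rot: [-0.002, -0.022, 1.0, -0.0]
contact_force: [0.6, 0.9, -2.6]
gripper_width: 0.689
grasp_force: 62.2
```

Request:
{"api": "apply_moves", "payload": {
  "series": [
    {"dx":0,"dy":0,"dz":0,"turn":0,"jaw":0.31}
  ]
}}

```text
time: 4.4
tool_pos: [0.53, 0.1821, 0.0395]
tool_rot: [-0.001, -0.022, 1.0, -0.0]
contact_force: [-0.0, -0.3, -3.7]
gripper_width: 0.69
grasp_force: 44.7
```

Request:
{"api": "apply_moves", "payload": {
  "series": [
    {"dx":0,"dy":0,"dz":0,"turn":0,"jaw":0.305}
  ]
}}

```text
time: 4.48
tool_pos: [0.5305, 0.1821, 0.0401]
tool_rot: [-0.0, -0.022, 1.0, -0.0]
contact_force: [-0.1, 0.7, -2.6]
gripper_width: 0.695
grasp_force: 27.4
```

```bash
python3 -c "
from h import *
w=grab_frame('wrist');q=quad(w);pose(w,np.ascontiguousarray(q))
s=state();print(s['tool_pos'],s['contact_force'],s['gripper_width'],s['grasp_force'])"
```

```text
x-axis [0.998 0.057 0.01 ] pitch 0.6 foot [0.4304 0.1758 0.0296] top [0.5402 0.182  0.0307] err [0.15243795]
x-axis [0.899 0.054 0.435] pitch 25.8 foot [0.4332 0.1757 0.0048] top [0.532  0.1817 0.0526] err [9.99645898]
[0.53062594 0.18218954 0.04032874] [-0.55073419 -0.43538816 -2.52292944] 0.7003017783890103 27.41456776857376
```

Request:
{"api": "apply_moves", "payload": {
  "series": [
    {"dx":0,"dy":0,"dz":0,"turn":0,"jaw":0.302},
    {"dx":0,"dy":0,"dz":0,"turn":0,"jaw":0.302}
  ]
}}

```text
time: 4.7
tool_pos: [0.5307, 0.1822, 0.0405]
tool_rot: [0.0, -0.022, 1.0, 0.0]
contact_force: [0.4, -0.2, -2.9]
gripper_width: 0.697
grasp_force: 16.1
```

```bash
python3 -c "
from h import *
w=grab_frame('wrist');q=quad(w);pose(w,np.ascontiguousarray(q))
s=state();print(s['tool_pos'],s['contact_force'],s['gripper_width'],s['grasp_force'])"
```

```text
x-axis [0.998 0.043 0.046] pitch 2.7 foot [0.4312 0.1772 0.0258] top [0.5409 0.182  0.0309] err [0.5699476]
x-axis [0.918 0.039 0.394] pitch 23.2 foot [0.4335 0.1773 0.005 ] top [0.5345 0.1817 0.0483] err [7.32886332]
[0.53062726 0.18220828 0.04052171] [-0.43223751 -0.21181324 -2.34571159] 0.6984873913700408 16.08116626739502
```

It droops slowly at about 16 N. I'll ease slightly more while rising.

Request:
{"api": "apply_moves", "payload": {
  "series": [
    {"dx":0,"dy":0,"dz":-1,"turn":0,"jaw":0.301},
    {"dx":0,"dy":0,"dz":-3,"turn":0,"jaw":0.301},
    {"dx":0,"dy":0,"dz":-5,"turn":0,"jaw":0.301},
    {"dx":0,"dy":0,"dz":-7,"turn":0,"jaw":0.301}
  ]
}}

```text
time: 5.08
tool_pos: [0.5305, 0.1822, 0.0476]
tool_rot: [0.0, -0.022, 1.0, 0.0]
contact_force: [0.5, -0.1, -3.0]
gripper_width: 0.7
grasp_force: 12.3
```

```bash
python3 -c "
from h import *
w=grab_frame('wrist');q=quad(w);pose(w,np.ascontiguousarray(q))
s=state();print(s['tool_pos'],s['contact_force'],s['gripper_width'],s['grasp_force'])"
```

```text
x-axis [0.934 0.04  0.356] pitch 20.8 foot [0.4378 0.1775 0.0056] top [0.5405 0.1819 0.0447] err [0.78704208]
x-axis [0.997 0.043 0.065] pitch 3.7 foot [0.4354 0.1774 0.0246] top [0.545  0.1821 0.0317] err [4.96796675]
[0.53090473 0.18225701 0.04812513] [ 0.54788758 -0.48897293 -2.68282536] 0.699285150192851 12.324745953083038
```

It has drooped 21°. I'll keep rising with the same light grip.

Request:
{"api": "apply_moves", "payload": {
  "series": [
    {"dx":0,"dy":0,"dz":-8,"turn":0,"jaw":0.301},
    {"dx":0,"dy":0,"dz":-16,"turn":0,"jaw":0.301},
    {"dx":0,"dy":0,"dz":-24,"turn":0,"jaw":0.301},
    {"dx":0,"dy":0,"dz":-32,"turn":0,"jaw":0.301},
    {"dx":0,"dy":0,"dz":-40,"turn":0,"jaw":0.301}
  ]
}}

```text
time: 5.55
tool_pos: [0.5308, 0.1822, 0.0886]
tool_rot: [0.0, -0.022, 1.0, 0.0]
contact_force: [0.1, -0.2, -1.5]
gripper_width: 0.703
grasp_force: 11.9
```

```bash
python3 -c "
from h import *
w=grab_frame('wrist');q=quad(w);print(q.tolist());pose(w,np.ascontiguousarray(q))
s=state();print(s['tool_pos'],s['contact_force'],s['gripper_width'],s['grasp_force'])"
```

```text
[[249.0, 103.0], [369.0, 103.0], [229.0, 309.0], [388.0, 309.0]]
x-axis [0.802 0.032 0.597] pitch 36.7 foot [0.4583 0.1787 0.0187] top [0.5465 0.1822 0.0844] err [1.2788186]
x-axis [ 0.988  0.041 -0.152] pitch -8.7 foot [0.4472 0.1781 0.0725] top [0.5558 0.1826 0.0558] err [14.09847759]
[0.53192849 0.18248933 0.09051282] [ 1.87632942  0.39444229 -2.50872527] 0.6978127752203032 11.922253668308258
```

Request:
{"api": "apply_moves", "payload": {
  "series": [
    {"dx":0,"dy":0,"dz":0,"turn":0,"jaw":0.3005},
    {"dx":0,"dy":0,"dz":0,"turn":0,"jaw":0.3005},
    {"dx":0,"dy":0,"dz":0,"turn":0,"jaw":0.3005}
  ]
}}

```text
time: 5.85
tool_pos: [0.5301, 0.1821, 0.0869]
tool_rot: [-0.0, -0.022, 1.0, -0.0]
contact_force: [0.2, 0.2, -1.4]
gripper_width: 0.699
grasp_force: 10.3
```

```bash
python3 -c "
from h import *
w=grab_frame('wrist');q=quad(w);print(q.tolist());pose(w,np.ascontiguousarray(q))
s=state();print(s['tool_pos'],s['contact_force'],s['gripper_width'],s['grasp_force'])"
```

```text
[[251.0, 115.0], [366.0, 114.0], [228.0, 313.0], [389.0, 313.0]]
x-axis [0.757 0.032 0.653] pitch 40.8 foot [0.4643 0.1786 0.0123] top [0.5475 0.1822 0.0841] err [1.65501462]
x-axis [ 0.98   0.041 -0.194] pitch -11.2 foot [0.4499 0.1779 0.0743] top [0.5577 0.1825 0.0529] err [16.11263409]
[0.53016001 0.18208448 0.08680561] [-0.02743874  0.46563507 -1.73013187] 0.6946041296161074 10.259529501199722
```

The foot now rests on the bench at about 41°. I'll continue on the arc over the foot, pressing slightly.

Request:
{"api": "apply_moves", "payload": {
  "series": [
    {"dx":6,"dy":0,"dz":-5,"turn":0,"jaw":0.3005},
    {"dx":12,"dy":0,"dz":-10,"turn":0,"jaw":0.3005},
    {"dx":20,"dy":0,"dz":-14,"turn":0,"jaw":0.3005},
    {"dx":28,"dy":0,"dz":-17,"turn":0,"jaw":0.3005},
    {"dx":36,"dy":0,"dz":-20,"turn":0,"jaw":0.3005}
  ]
}}

```text
time: 6.32
tool_pos: [0.4935, 0.1806, 0.1077]
tool_rot: [0.0, -0.022, 1.0, -0.0]
contact_force: [-1.1, 0.2, -2.5]
gripper_width: 0.704
grasp_force: 10.1
```

```bash
python3 -c "
from h import *
w,s,t=look('l2.png');q=quad(w);print(q.tolist());pose(w,np.ascontiguousarray(q))"
```

```text
6.4667 [0.4939 0.1807 0.1076] [ 0.27166851  1.04062247 -2.09025291]
[[254.0, 124.0], [364.0, 124.0], [227.0, 315.0], [390.0, 315.0]]
x-axis [0.713 0.028 0.7  ] pitch 44.5 foot [0.4337 0.1777 0.0288] top [0.5121 0.1807 0.1058] err [2.25688886]
x-axis [ 0.971  0.04  -0.235] pitch -13.6 foot [0.4159 0.1768 0.0986] top [0.5227 0.1812 0.0728] err [18.18032948]
```

View pics/l2.png

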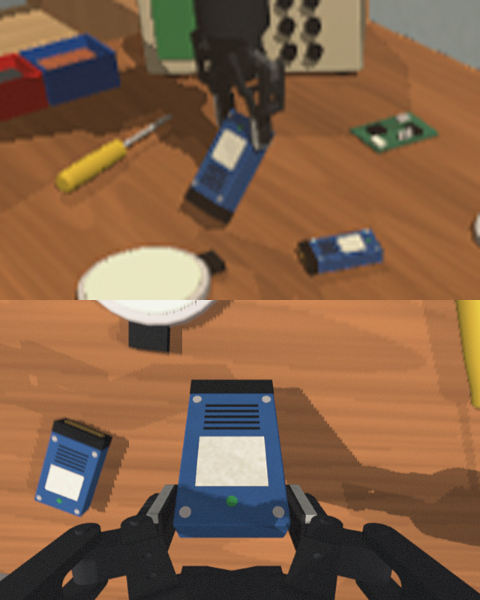

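Side view: the module hangs at about 45° with its foot some 17 mm off the bench. I'll move it away from the near panel and let it droop more with a lighter grip.

Request:
{"api": "apply_moves", "payload": {
  "series": [
    {"dx":-12,"dy":0,"dz":0,"turn":0,"jaw":0.2998},
    {"dx":-24,"dy":0,"dz":0,"turn":0,"jaw":0.2995},
    {"dx":-36,"dy":0,"dz":0,"turn":0,"jaw":0.2992},
    {"dx":-40,"dy":0,"dz":0,"turn":0,"jaw":0.2992},
    {"dx":-40,"dy":0,"dz":0,"turn":0,"jaw":0.2992}
  ]
}}

```text
time: 6.88
tool_pos: [0.5355, 0.1823, 0.1076]
tool_rot: [0.0, -0.021, 1.0, 0.0]
contact_force: [0.1, -0.1, -0.4]
gripper_width: 0.702
grasp_force: 5.6
```

```bash
python3 -c "
from h import *
w=grab_frame('wrist');q=quad(w);print(q.tolist());pose(w,np.ascontiguousarray(q))
s=state();print(s['tool_pos'],s['contact_force'],s['gripper_width'],s['grasp_force'])"
```

```text
[[262.0, 185.0], [355.0, 185.0], [218.0, 325.0], [399.0, 325.0]]
x-axis [0.323 0.014 0.946] pitch 71.2 foot [0.5191 0.1809 0.0159] top [0.5546 0.1824 0.12  ] err [3.96444489]
x-axis [ 0.866  0.037 -0.498] pitch -29.9 foot [0.4697 0.1788 0.1343] top [0.5651 0.1828 0.0796] err [34.39373406]
[0.53499098 0.18227281 0.10764124] [-0.07007003 -1.16372967 -1.37061237] 0.7031015625262658 5.541020482778549
```

Request:
{"api": "apply_moves", "payload": {
  "series": [
    {"dx":0,"dy":0,"dz":0,"turn":0,"jaw":0.299},
    {"dx":0,"dy":0,"dz":0,"turn":0,"jaw":0.299},
    {"dx":0,"dy":0,"dz":0,"turn":0,"jaw":0.299}
  ]
}}

```text
time: 7.18
tool_pos: [0.5343, 0.1823, 0.1076]
tool_rot: [0.0, -0.022, 1.0, -0.0]
contact_force: [0.9, -0.3, -0.1]
gripper_width: 0.698
grasp_force: 5.0
```

```bash
python3 -c "
from h import *
w=grab_frame('wrist');q=quad(w);print(q.tolist());pose(w,np.ascontiguousarray(q))
s=state();print(s['tool_pos'],s['contact_force'],s['gripper_width'],s['grasp_force'])"
```

```text
[[262.0, 187.0], [355.0, 187.0], [217.0, 325.0], [400.0, 325.0]]
x-axis [0.303 0.013 0.953] pitch 72.3 foot [0.5193 0.1809 0.0166] top [0.5526 0.1824 0.1214] err [4.01400129]
x-axis [ 0.859  0.037 -0.511] pitch -30.7 foot [0.4684 0.1788 0.1372] top [0.5629 0.1828 0.081 ] err [35.82861793]
[0.53432232 0.18228401 0.10759979] [ 0.33093794 -0.20022297  0.49780173] 0.6998985066848069 4.964529946446419
```

Request:
{"api": "apply_moves", "payload": {
  "series": [
    {"dx":5,"dy":0,"dz":1,"turn":0,"jaw":0.299},
    {"dx":10,"dy":0,"dz":1,"turn":0,"jaw":0.299},
    {"dx":16,"dy":0,"dz":1,"turn":0,"jaw":0.299},
    {"dx":22,"dy":0,"dz":1,"turn":0,"jaw":0.299},
    {"dx":22,"dy":0,"dz":1,"turn":0,"jaw":0.299}
  ]
}}

```text
time: 7.65
tool_pos: [0.5111, 0.1814, 0.1061]
tool_rot: [-0.0, -0.022, 1.0, -0.0]
contact_force: [-0.0, -0.6, -0.2]
gripper_width: 0.705
grasp_force: 4.9
```

```bash
python3 -c "
from h import *
w,s,t=look('l3.png');q=quad(w);print(q.tolist());pose(w,np.ascontiguousarray(q))"
```

```text
7.8 [0.512  0.1814 0.1061] [-0.32589769 -0.17047809 -0.33142626]
[[264.0, 216.0], [353.0, 216.0], [205.0, 329.0], [412.0, 329.0]]
x-axis [0.084 0.004 0.996] pitch 85.2 foot [0.5147 0.1808 0.0239] top [0.5239 0.1812 0.1335] err [5.87811384]
x-axis [ 0.783  0.034 -0.622] pitch -38.4 foot [0.4437 0.1778 0.1651] top [0.5298 0.1815 0.0968] err [58.66475802]
```

View pics/l3.png

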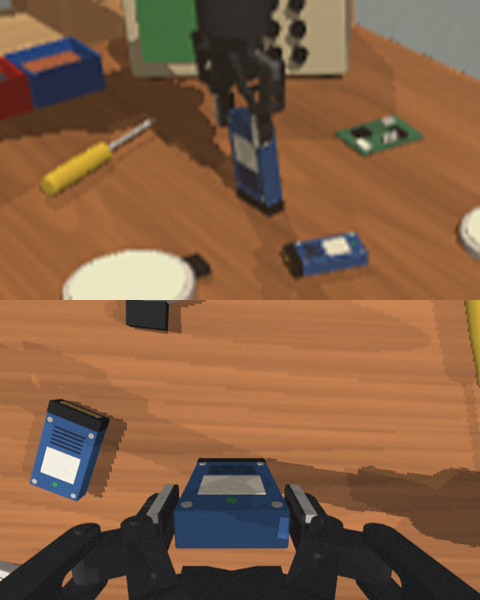

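```bash
cat >> h.py <<'E'
from scipy.optimize import minimize
B=np.array([[x,y,z] for x in(-55,55) for y in(-30,30) for z in(0,22)])/1000.
def fit(frames,x0):
    "x0: foot point xyz, pitch deg, yaw deg, roll deg(about world x, lateral lean)"
    st=state();obs=[]
    for f in frames:
        u=proj(f,np.array(x0[:3])+[0,0,.05]);c=[o for o in spotter.outline_of(f,"module")]
        c=[o for o in c if o["extent"][0]-15<u[0]<o["extent"][2]+15 and o["extent"][1]-15<u[1]<o["extent"][3]+15]
        if c: obs.append((f,c[0]["region"]));print(f["shot"],round(c[0]["conf"],2),np.round(c[0]["extent"]))
    def Rm(p): return (Ro.from_euler("z",p[4],degrees=True)*Ro.from_euler("x",p[5],degrees=True)*Ro.from_euler("y",-p[3],degrees=True)).as_matrix()
    def cost(p):
        R=Rm(p);W=(B-[-.055,0,.011])@R.T+p[:3];e=0
        for f,m in obs:
            ht=cv2.convexHull(np.float32([proj(f,w) for w in W]));img=np.zeros(m.shape,np.uint8)
            cv2.fillConvexPoly(img,np.int32(np.round(ht*16)),255,cv2.LINE_AA,4)
            i=img/255.;e+=np.abs(i-m).sum()/m.sum()
        return e
    p=np.array(x0,float);d=np.diag([.01,.01,.01,8,4,5])
    for k in range(3):
        r=minimize(cost,p,method="Nelder-Mead",options=dict(initial_simplex=np.vstack([p,p+d/(k+1)]),maxiter=600,xatol=1e-4,fatol=1e-5));p=r.x
    print("foot",p[:3].round(4),"pitch,yaw,roll",p[3:].round(1),"cost",round(r.fun,3))
    return p
E
cat > f.py <<'E'
import sys
from h import *
s=state();print(s['time'],s['tool_pos'],s['contact_force'],s['gripper_width'],s['grasp_force'])
fr=[grab_frame(n) for n in("side","wrist","top")]
fit(fr,[float(a) for a in sys.argv[1:4]]+[float(sys.argv[4]),2.6,0])
E
python3 f.py 0.51 0.181 0 88
```

```text
7.8 [0.51203086 0.18140709 0.10609687] [-0.32589769 -0.17047809 -0.33142626] 0.6982086949706665 4.90722119808197
25 0.89 [262. 162. 281. 198.]
foot [ 0.544   0.2095 -0.0235] pitch,yaw,roll [92.  -5.  -4.7] cost 0.257
```

```bash
cat > p.py <<'E'
s=open('h.py').read()
a=s.index("    for f in frames:\n");b=s.index("    def Rm")
s=s[:a]+'''    for f in frames:
        h=cv2.cvtColor(f["pixels"],cv2.COLOR_RGB2HSV);m=cv2.inRange(h,(100,110,40),(125,255,255))
        k=int(f["pixels"].shape[0]*0+(15 if f is frames[0] else 5));m=cv2.morphologyEx(m,cv2.MORPH_CLOSE,np.ones((k,k)))
        n,l,sts,c=cv2.connectedComponentsWithStats(m);u=proj(f,np.array(x0[:3])+[0,0,.06])
        j=min((j for j in range(1,n) if sts[j,4]>60),key=lambda j:np.hypot(*(c[j]-u)))
        hu=cv2.convexHull(np.argwhere(l==j)[:,::-1].astype(np.int32));mm=np.zeros_like(m);cv2.fillConvexPoly(mm,hu,1)
        obs.append((f,mm>0));print(sts[j])
'''+s[b:]
s=s.replace("for x in(-55,55)","for x in(-41,55)")
open('h.py','w').write(s)
E
python3 p.py; sed -i 's/("side","wrist","top")/("wrist","side","top")/' f.py; python3 f.py 0.51 0.181 0 88
```

```text
8.1 [0.5124497  0.18138963 0.10606738] [-0.7064981  -0.82644634 -0.18712062] 0.6962610817339083 4.863365739583969
[  231   214   156   116 13293]
[273 174   7  22  85]
[293 196  18  22 178]
foot [ 0.5569  0.1907 -0.033 ] pitch,yaw,roll [ 95.6 -27.6  12.7] cost 3.551
```

```bash
cat >> h.py <<'E'
def pitchfit(f,top,bot,y,yaw=2.6):
    "rows of the blue/foot line on the label face and of the far top edge -> x of foot, pitch, given foot on the bench"
    from scipy.optimize import least_squares
    def res(p,full=False):
        R=(Ro.from_euler("z",yaw,degrees=True)*Ro.from_euler("y",-p[1],degrees=True)).as_matrix()
        L=np.array([[-55,0,0],[-55,0,22.]])/1000@R.T;z0=-L[:,2].min()
        o=np.array([p[0],y,z0])
        W=[o+R@(np.array(q)/1000) for q in([-41,0,22],[55,0,0],[55,0,22],[55,30,0],[55,30,22],[-41,30,22])]
        uv=np.array([proj(f,w) for w in W])
        if full: return uv,o+R@[-.055,0,.011],o+R@[.055,0,.011]
        return [uv[0,1]-top,uv[1,1]-bot]
    r=least_squares(res,[.51,85],x_scale=[.01,5]);uv,ft,tp=res(r.x,True)
    print("pitch",r.x[1].round(1),"foot",ft.round(4),"top",tp.round(4),"cost",r.cost.round(3),"\n",uv.round().tolist())
E
python3 -c "
from h import *
w=grab_frame('wrist');pitchfit(w,216,330,.1813)
cv2.imwrite('pics/c.png',cv2.resize(w['pixels'][190:350,200:420],None,fx=3.5,fy=3.5,interpolation=cv2.INTER_CUBIC)[:,:,::-1])"
```

```text
pitch 93.9 foot [0.5269 0.181  0.0007] top [0.5195 0.1806 0.1105] cost 0.0 
 [[308.0, 216.0], [308.0, 330.0], [307.0, 277.0], [384.0, 330.0], [387.0, 277.0], [354.0, 216.0]]
```

View pics/c.png

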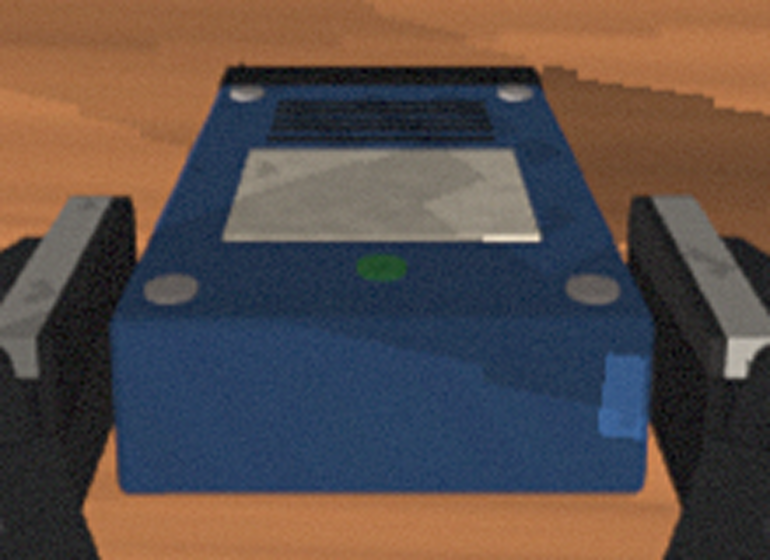

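The module leans about 3–4° past upright toward the robot, with the foot on the bench. I'll nudge it back, press very slightly, and release.

Request:
{"api": "apply_moves", "payload": {
  "series": [
    {"dx":-3,"dy":0,"dz":0,"turn":0,"jaw":0.299},
    {"dx":-6,"dy":0,"dz":0,"turn":0,"jaw":0.299},
    {"dx":-6,"dy":0,"dz":0,"turn":0,"jaw":0.28},
    {"dx":-6,"dy":0,"dz":0,"turn":0,"jaw":0.24},
    {"dx":-6,"dy":0,"dz":0,"turn":0,"jaw":0.15}
  ]
}}

```text
time: 8.72
tool_pos: [0.5187, 0.1817, 0.1064]
tool_rot: [0.0, -0.022, 1.0, 0.0]
contact_force: [0.1, 0.4, -0.5]
gripper_width: 0.85
grasp_force: 0.0
```

Request:
{"api": "apply_moves", "payload": {
  "series": [
    {"dx":0,"dy":0,"dz":0,"turn":0,"jaw":0.05},
    {"dx":0,"dy":0,"dz":0,"turn":0,"jaw":0},
    {"dx":0,"dy":0,"dz":-15,"turn":0,"jaw":0},
    {"dx":0,"dy":0,"dz":-40,"turn":0,"jaw":0},
    {"dx":0,"dy":0,"dz":-70,"turn":0,"jaw":0}
  ]
}}

```text
time: 9.13
tool_pos: [0.5168, 0.1813, 0.1747]
tool_rot: [-0.002, -0.022, 1.0, -0.0]
contact_force: [0.5, 0.2, 0.3]
gripper_width: 1.001
grasp_force: 0.0
```

```bash
python3 -c "
from h import *
w,s,t=look('l4.png');q=quad(w);print(q.tolist());"
```

```text
9.2833 [0.5204 0.1821 0.1798] [ 0.72415784 -0.1218474  -0.10589439]
[[274.0, 186.0], [344.0, 186.0], [244.0, 258.0], [374.0, 258.0]]
```

View pics/l4.png

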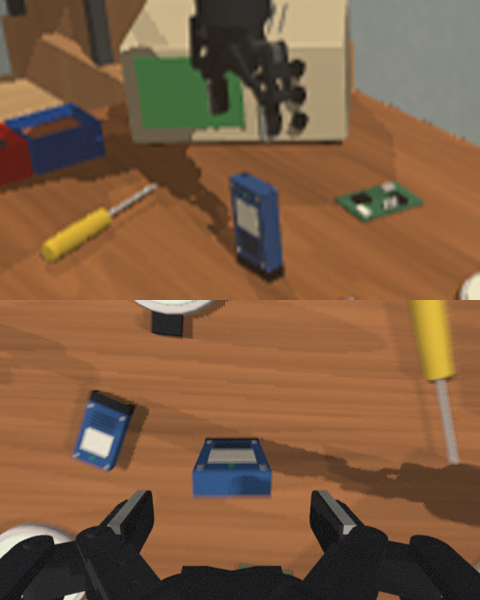

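It stands by itself. The wrist view shows its top end face near (232,483). Next I'll locate the top face for the regrasp.

```bash
python3 -c "
from h import *
s=state();w=grab_frame('wrist');h=cv2.cvtColor(w['pixels'],cv2.COLOR_RGB2HSV);m=cv2.inRange(h,(100,110,40),(125,255,255))
m[:,:230]=0;m[:,400:]=0;m[300:]=0
ys,xs=np.nonzero(m);b=ys.max();print(b,[ (r,xs[ys==r].min(),xs[ys==r].max()) for r in range(b-36,b+1,3)])
r=b-4;l,rr=xs[ys==r].min(),xs[ys==r].max()
A,C=ray(w,l,b,.11),ray(w,rr+1,b,.11);print(A,C,(A+C)/2,s['tool_pos'])
for c in (l+4,rr-4): print('edge row',c,ys[xs==c].max())
pitchfit(w,ys.min(),b+.5,(A+C)[1]/2)
"
```

```text
242 [(206, np.int64(260), np.int64(355)), (209, np.int64(259), np.int64(357)), (212, np.int64(257), np.int64(358)), (215, np.int64(258), np.int64(357)), (218, np.int64(258), np.int64(357)), (221, np.int64(258), np.int64(357)), (224, np.int64(258), np.int64(357)), (227, np.int64(258), np.int64(357)), (230, np.int64(258), np.int64(357)), (233, np.int64(258), np.int64(357)), (236, np.int64(258), np.int64(356)), (239, np.int64(258), np.int64(356)), (242, np.int64(259), np.int64(355))]
[0.53375082 0.15261832 0.11      ] [0.53127756 0.21080717 0.11      ] [0.53251419 0.18171274 0.11      ] [0.52043643 0.18209118 0.17984202]
edge row 263 242
edge row 352 242
pitch 91.1 foot [5.238e-01 1.813e-01 2.000e-04] top [0.5217 0.1812 0.1102] cost 0.0 
 [[308.0, 176.0], [308.0, 242.0], [308.0, 207.0], [358.0, 242.0], [360.0, 207.0], [343.0, 176.0]]
```

Request:
{"api": "apply_moves", "payload": {
  "series": [
    {"dx":-2,"dy":0,"dz":25,"turn":0,"jaw":0},
    {"dx":-2,"dy":0,"dz":50,"turn":0,"jaw":0},
    {"dx":-2,"dy":0,"dz":75,"turn":0,"jaw":0},
    {"dx":-2,"dy":0,"dz":93,"turn":0,"jaw":0},
    {"dx":-2,"dy":0,"dz":95,"turn":0,"jaw":0}
  ]
}}

```text
time: 9.75
tool_pos: [0.516, 0.1808, 0.0749]
tool_rot: [-0.006, -0.022, 1.0, -0.001]
contact_force: [-0.4, -0.2, -1.1]
gripper_width: 0.998
grasp_force: 0.0
```

Request:
{"api": "apply_moves", "payload": {
  "series": [
    {"dx":0,"dy":0,"dz":0,"turn":0,"jaw":0.2},
    {"dx":0,"dy":0,"dz":0,"turn":0,"jaw":0.28},
    {"dx":0,"dy":0,"dz":0,"turn":0,"jaw":0.31},
    {"dx":0,"dy":0,"dz":0,"turn":0,"jaw":0.5},
    {"dx":0,"dy":0,"dz":0,"turn":0,"jaw":0.5}
  ]
}}

```text
time: 10.17
tool_pos: [0.521, 0.1819, 0.0823]
tool_rot: [0.001, -0.022, 1.0, 0.0]
contact_force: [0.3, 0.1, -1.4]
gripper_width: 0.692
grasp_force: 65.4
```

Request:
{"api": "apply_moves", "payload": {
  "series": [
    {"dx":0,"dy":0,"dz":0,"turn":0,"jaw":0.5},
    {"dx":0,"dy":0,"dz":-10,"turn":0,"jaw":0.5},
    {"dx":0,"dy":0,"dz":-30,"turn":0,"jaw":0.5},
    {"dx":0,"dy":0,"dz":-60,"turn":0,"jaw":0.5},
    {"dx":0,"dy":0,"dz":-90,"turn":0,"jaw":0.5}
  ]
}}

```text
time: 10.58
tool_pos: [0.5194, 0.1815, 0.1716]
tool_rot: [-0.001, -0.022, 1.0, -0.0]
contact_force: [0.4, -0.8, -2.3]
gripper_width: 0.695
grasp_force: 65.2
```

Request:
{"api": "apply_moves", "payload": {
  "series": [
    {"dx":0,"dy":0,"dz":-30,"turn":0,"jaw":0.5},
    {"dx":0,"dy":0,"dz":-44,"turn":0,"jaw":0.5},
    {"dx":0,"dy":0,"dz":-44,"turn":0,"jaw":0.5}
  ]
}}

```text
time: 10.83
tool_pos: [0.5228, 0.1823, 0.2207]
tool_rot: [0.004, -0.022, 1.0, 0.001]
contact_force: [0.9, 0.1, -2.3]
gripper_width: 0.697
grasp_force: 65.4
```

```bash
python3 -c "
from h import *
t=grab_frame('top')
for o in spotter.outline_of(t,'light'):
    m=cv2.morphologyEx(o['region'].astype(np.uint8),cv2.MORPH_OPEN,np.ones((15,15)));c=cv2.minEnclosingCircle(np.argwhere(m)[:,::-1].astype(np.float32))
    print(o['conf'],c,ray(t,*c[0],.012))
h=cv2.cvtColor(t['pixels'],cv2.COLOR_RGB2HSV);m=cv2.inRange(h,(0,0,185),(180,60,255))
n,l,st,c=cv2.connectedComponentsWithStats(m)
for j in range(1,n):
    if st[j,4]>500: print(st[j],c[j],ray(t,*c[j],.014))
s=state();q=s['tool_rot'];R=Ro.from_quat([q[1],q[2],q[3],q[0]]).as_matrix();print(s['time'],s['tool_pos'],s['contact_force'],s['gripper_width'],s['grasp_force'])
print(R.T@(np.array([.6986,-.0604,.218])-s['tool_pos'])*1000)"
```

```text
0.94 ((329.5769348144531, 152.1923065185547), 19.660295486450195) [ 0.69603783 -0.05843728  0.012     ]
0.69 ((277.8097839355469, 265.61956787109375), 20.671342849731445) [0.32876782 0.11125553 0.012     ]
[ 311  133   39   38 1162] [330.18072289 151.38812392] [ 0.69815547 -0.06043529  0.014     ]
[ 265  246   33   42 1019] [280.70657507 265.55250245] [0.32873686 0.10194639 0.014     ]
10.9333 [0.52018769 0.18166523 0.21478555] [-0.23364047 -0.25873005 -2.9875758 ] 0.6952163708993366 65.38067936897278
[-167.78959006 -249.54548298   -3.25104612]
```

Request:
{"api": "apply_moves", "payload": {
  "series": [
    {"dx":-6,"dy":-9,"dz":0,"turn":0,"jaw":0.5},
    {"dx":-18,"dy":-27,"dz":-3,"turn":0,"jaw":0.5},
    {"dx":-34,"dy":-51,"dz":-3,"turn":0,"jaw":0.5},
    {"dx":-50,"dy":-75,"dz":-3,"turn":0,"jaw":0.5},
    {"dx":-66,"dy":-99,"dz":-3,"turn":0,"jaw":0.5}
  ]
}}

```text
time: 11.35
tool_pos: [0.5902, 0.084, 0.215]
tool_rot: [-0.002, -0.022, 1.0, -0.0]
contact_force: [-0.1, 0.8, -3.3]
gripper_width: 0.691
grasp_force: 65.4
```

Request:
{"api": "apply_moves", "payload": {
  "series": [
    {"dx":-16,"dy":-24,"dz":0,"turn":0,"jaw":0.5},
    {"dx":-32,"dy":-48,"dz":0,"turn":0,"jaw":0.5},
    {"dx":-48,"dy":-72,"dz":0,"turn":0,"jaw":0.5},
    {"dx":-64,"dy":-96,"dz":0,"turn":0,"jaw":0.5},
    {"dx":-78,"dy":-117,"dz":0,"turn":0,"jaw":0.5}
  ]
}}

```text
time: 11.77
tool_pos: [0.6733, -0.0303, 0.2144]
tool_rot: [-0.003, -0.021, 1.0, 0.0]
contact_force: [-0.3, 0.2, -2.6]
gripper_width: 0.694
grasp_force: 65.4
```

Request:
{"api": "apply_moves", "payload": {
  "series": [
    {"dx":-11,"dy":-17,"dz":0,"turn":0,"jaw":0.5},
    {"dx":-18,"dy":-27,"dz":0,"turn":0,"jaw":0.5},
    {"dx":-22,"dy":-33,"dz":0,"turn":0,"jaw":0.5},
    {"dx":-22,"dy":-33,"dz":0,"turn":0,"jaw":0.5},
    {"dx":-22,"dy":-33,"dz":0,"turn":0,"jaw":0.5}
  ]
}}

```text
time: 12.18
tool_pos: [0.6965, -0.0595, 0.217]
tool_rot: [-0.001, -0.022, 1.0, 0.0]
contact_force: [0.4, 0.6, -2.4]
gripper_width: 0.696
grasp_force: 65.4
```

```bash
python3 -c "
from h import *
w,s,t=look('l5.png')
st=state();print(st['tool_rot'],st['grasp_force'],st['joint_vel'])
h=cv2.cvtColor(w['pixels'],cv2.COLOR_RGB2HSV);m=cv2.inRange(h,(100,110,40),(125,255,255));m[:,:200]=0;m[:,430:]=0
ys,xs=np.nonzero(m);print(ys.min(),ys.max(),[(r,xs[ys==r].min(),xs[ys==r].max()) for r in range(ys.min(),ys.max()+1,8)])
P=np.array(st['tool_pos'])+[.002,0,-.084]
print('side proj of vertical', proj(s,P),proj(s,P+[0,0,.11]))
"
```

```text
12.3333 [ 0.6966 -0.0588  0.2182] [-0.01482987  0.34163941 -3.43075367]
[-1.94073287e-04 -2.22170226e-02  9.99753141e-01  1.54360703e-04] 65.43119788169861 [ 0.00339181 -0.00765928 -0.00278118 -0.00308719 -0.00072192 -0.00057224]Traceback (most recent call last):
  File "<string>", line 6, in <module>
    ys,xs=np.nonzero(m);print(ys.min(),ys.max(),[(r,xs[ys==r].min(),xs[ys==r].max()) for r in range(ys.min(),ys.max()+1,8)])
                                                    ~~~~~~~~~~~~~^^
    return umr_minimum(a, axis, None, out, keepdims, initial, where)
ValueError: zero-size array to reduction operation minimum which has no identity
```

View pics/l5.png

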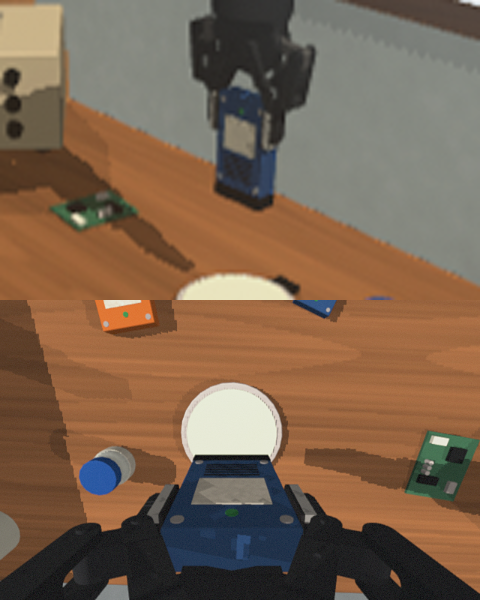

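The module is held foot-down over the panel, with the foot about 12 cm above it. Before handing in I'll check verticality numerically.

```bash
python3 -c "
from h import *
s=grab_frame('side');w=grab_frame('wrist');st=state();tp=np.array(st['tool_pos'])
h=cv2.cvtColor(w['pixels'],cv2.COLOR_RGB2HSV);col=w['pixels'][:,285:330].mean(1).round().astype(int)
print([(r,*col[r].tolist()) for r in range(200,330,3)])
for pt in (86,90,94):
  R=(Ro.from_euler('z',2.6,degrees=True)*Ro.from_euler('y',-pt,degrees=True)).as_matrix()
  g=tp+[.002,0,0]
  P=lambda x,y,z:g+R@(np.array([x-27,y,z-11])/1000)
  print(pt,'wrist rows foot end,boundary,front top,rear top',[proj(w,P(*q))[1].round(1) for q in((-55,0,22),(-41,0,22),(55,0,22),(55,0,0))],
   'side edge',[proj(s,P(x,-30,22)).round(1).tolist() for x in(-55,55)],[proj(s,P(x,-30,0)).round(1).tolist() for x in(-55,-20)])
h=cv2.cvtColor(s['pixels'],cv2.COLOR_RGB2HSV);m=cv2.inRange(h,(100,90,25),(128,255,255))
u=proj(s,tp-[0,0,.04]).astype(int);print(u)
for r in range(u[1]-30,u[1]+40,4):
  x=np.nonzero(m[r,u[0]-25:u[0]+25])[0]
  if len(x): print(r,x.min()+u[0]-25,x.max()+u[0]-25)
"
```

```text
[(200, 231, 233, 214), (203, 233, 235, 216), (206, 121, 124, 108), (209, 21, 21, 22), (212, 23, 23, 24), (215, 33, 52, 76), (218, 29, 43, 61), (221, 27, 38, 53), (224, 28, 40, 54), (227, 31, 41, 55), (230, 27, 39, 54), (233, 28, 31, 37), (236, 45, 57, 75), (239, 135, 128, 115), (242, 131, 125, 112), (245, 133, 126, 114), (248, 133, 126, 114), (251, 132, 124, 112), (254, 131, 124, 112), (257, 133, 125, 113), (260, 132, 125, 113), (263, 134, 127, 114), (266, 129, 122, 110), (269, 133, 125, 112), (272, 152, 147, 139), (275, 32, 50, 75), (278, 34, 53, 73), (281, 33, 59, 61), (284, 32, 58, 59), (287, 32, 55, 63), (290, 29, 45, 67), (293, 29, 44, 65), (296, 27, 43, 63), (299, 27, 43, 64), (302, 27, 43, 64), (305, 32, 50, 75), (308, 33, 51, 76), (311, 32, 50, 75), (314, 37, 58, 88), (317, 38, 61, 93), (320, 40, 63, 95), (323, 40, 63, 94), (326, 38, 60, 90), (329, 40, 61, 92)]
86 wrist rows foot end,boundary,front top,rear top [np.float64(194.8), np.float64(202.6), np.float64(307.8), np.float64(364.2)] side edge [[364.5, 173.3], [368.7, 137.3]] [[369.4, 171.5], [370.7, 160.5]]
90 wrist rows foot end,boundary,front top,rear top [np.float64(203.4), np.float64(210.0), np.float64(300.8), np.float64(361.0)] side edge [[365.7, 173.0], [368.2, 137.7]] [[370.7, 170.7], [371.5, 160.0]]
94 wrist rows foot end,boundary,front top,rear top [np.float64(212.1), np.float64(217.6), np.float64(293.8), np.float64(357.4)] side edge [[367.0, 172.5], [367.7, 138.2]] [[372.0, 169.8], [372.3, 159.4]]
[361 155]
133 354 363
137 367 367
141 354 364
149 354 354
153 354 372
157 354 372
161 367 371
165 367 371
```

```bash
python3 -c "
from h import *
s=state();print(s['time'],s['tool_pos'],s['joint_vel'],s['grasp_force'])
print(ticket.job_done())"
```

```text
12.4333 [ 0.69679628 -0.05892718  0.21858029] [-0.00342707  0.00018717 -0.00342259  0.00056975 -0.00193897  0.00121533] 65.4315984249115
the job is handed in; nothing more can be done
None
```

I stood the blue module on its foot and let it stand by itself. I then lifted it again and handed the job in at 12.4 s with the arm holding it over the middle of the rightmost light panel, foot about 12 cm above the face and upright within roughly 2° by my camera estimate; no verdict was shown.

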